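Deposit the key safe for the night

TASK

Lock up for the night: take the padlock-type key safe off its safety hook by pressing the hook's sprung keeper back with the safe's own shackle (keep your fingers off the stand) and lifting the shackle out past the hook's nose. Stand the safe upright on the open desk and let go, so that you can take it again from above by its shackle, then post it bottom first through the sprung flap in the top of the grey deposit box and let it drop inside. Leave the keeper and the flap closed behind it and the other things on the desk where they are.

Things in the scene. Friction and masses are not known exactly. Their poses are not given: they have to be found in the camera images.
- key_safe: Key safe, 0.24-0.375 kg: black box 58 mm wide (y), 30 deep (x), 68 high (z), a long steel U shackle on top, four dials nearly flush in its front (-x). Origin: centre of the underside. At the start it hangs freely, upright, by the shackle in the stand's hook, underside about 40 mm above the desk, axes along the stand's. It stands by itself on a flat surface.
- shackle_bar (a point): Middle of the shackle's straight level crossbar (20 mm long, along the safe's y), on its centre line, 116 mm above the safe's underside. Shackle: 8 mm round steel in the safe's y-z plane, legs at y = +-21 mm, 44 mm free height between box and crossbar, 120 mm overall height of the safe.
- key_stand: Key stand, fixed: dark base plate 136 (x) x 104 x 12 mm, steel post (12 mm round, axis at x = +24 mm, about 200 mm high), hook of 8 mm round steel in front of it (at -x), all in the stand's x-z plane. Origin: centre of the base's underside; x points from the hook back to the post, away from the robot at yaw 0. Nothing stands beside or in front of the hook.
- hook_seat (a point): Lowest place of the hook's bowl, on its upper surface, 152 mm above the desk; the crossbar's centre line rests 4 mm above it. Axes as the stand's. To come off, the crossbar is pressed 11 to 17 mm back (+x; 14 is best) against the keeper, lifted 30 to 36 mm (more, and the box strikes the hook from below), then drawn 55 mm or more forward (-x) over the nose before it is lowered.
- hook_nose (a point): Rear end of the hook's nose, which bends back over the crossbar: 6 mm behind (+x) and 18.5 mm above the seat. The nose is 8 mm thick, its top 23 mm above the seat; lifted straight up from rest, the crossbar strikes it after 6 mm. The hook's front is 16 mm before the seat, its bottom 9 mm below the seat, its shank 34 mm behind the seat, up to 52 mm above it.
- hook_keeper (a joint): Angle of the brass keeper: a sprung tongue pinned to the shank 44 mm above the seat, hanging down behind the crossbar and closing the gap between nose and shank. 0 = closed; pressed back it grows (about 0.2 to 0.4 rad with the crossbar 14 mm back; stop at 0.6). It gives way at 0.5 N, takes 1 to 3 N when open and snaps shut by itself.
- deposit_box: Deposit box, fixed: grey steel, 130 mm (x) x 130 mm (y) x 180 mm high, lock and door on its front (-x, stays shut). Origin: centre of the underside. Inner floor 15 mm above the desk, lined with rubber. Stand and box change sides; the desk between and before them is bare, monitors stand behind at left and right. In the middle of its top is the slot, with a steel bezel 7 mm wide that stands 4 mm up.
- slot_mouth (a point): Centre of the slot at the top of the bezel, 184 mm above the desk; axes as the deposit box's: the slot is 42 mm along x and 70 mm along y, so the safe enters upright with its wide side along the box's y. Fingers holding the safe do not fit through the slot: let go above the bezel and the safe drops in.
- slot_flap (a joint): Angle of the dark flap just under the slot, hinged along the slot's far (+x) side. 0 = shut; it swings down into the box to 1.5 rad when something is pushed on it (under 1 N; the safe's own weight opens it) and springs shut once the safe has dropped clear below it.
- mug: Bystander: speckled white mug, about 84 mm across and 95 mm high, at the back between the two fixtures; origin at the centre of its underside.
- tape_kraft: Bystander: roll of brown paper tape lying flat at the right, 68 mm across, 24 mm high; origin at the centre of its underside.
- phone: Bystander: black phone lying flat, 147 x 72 x 8 mm, near the front edge of the desk.
- stapler: Bystander: green stapler, 38 x 140 x 39 mm, near the front edge of the desk.
- sticky_notes: Bystander: pad of yellow sticky notes, 76 x 76 x 13 mm, at the front edge of the desk.
- spectacles: Bystander: dark red spectacles lying open, 144 x 131 x 43 mm.

How it is judged:
By the outcome, as a careful person would: the job done as asked, in the order asked, and still so for the second after the job is handed in, with the robot touching nothing.
It also fails if it takes over 72 s, if anything falls off the work surface, if the arm or the gripper's body presses on something with over 40 N, if the wrist force passes 120 N, or if a joint passes its speed limit or range.

ROBOT

A 6-joint arm with a two-finger parallel gripper is mounted at the origin on a cart in front of the work surface, level with it; the furniture and walls round the work are solid. World frame = base frame: x ahead of the robot, y to its left, z up, the work surface at z = 0. Lengths are in m, angles in rad, forces in N, time in s.
With the tool pointing down it reaches from about 0.35 to 0.875 m from the base axis. Payload 4.2 kg.
Tool frame: the origin (TCP) lies on the front face of the gripper's body, between the roots of the fingers; the fingertips stand 70 mm ahead of it and the grasp point (between the pads) lies 51 mm ahead of it; z points along the fingers, y is the line along which they close (so a half turn about z gives the same grasp; the last joint's range is limited). The gripper opens to 87 mm and grips with 3 to 60 N. Pads are 19 mm wide; open, the fingers measure 117 mm over their backs; the gripper's body (75 mm by 190 mm) begins 51 mm behind the grasp point.
Start: joints at [-0.852, 0.385, 0.008, 0, -1.194, -0.259], TCP at [0.277, -0.56, 0.292] pointing down, gripper open.
Joint ranges: [-3.14, 3.14], [-1.21, 2.06], [-1.07, 1.41], [-3.16, 2.05], [-2.99, -0.16], [-3.1, 3.1]. Speed limits (rad/s): [2.79, 2.79, 3.14, 3.14, 3.14, 3.14].

INTERFACE

Orientations are given as a unit quaternion [w, x, y, z].
In Python, from station import observe, eyes, arm gives the robot as it stands.
- The arm moves only by the tool play_rows, never from a script. Its arguments are lists of equal length, an entry for each row: "translation": the shift along the tool's x, y, z each as a share of 0.25 m, from -1 to 1, a list of three; "rotation": the turn, a rotation vector about the tool's x, y, z each as a share of 180 degrees, from -1 to 1, a list of three. A call has 1 to 12 rows; each row shifts and turns the commanded pose from where the row before left it, along the tool's axes as they then stand; what a row does not reach is not made up. A row lasts 1/10 s, in which the tool goes at most 50 mm and 8.59 degrees, less where a joint would pass 70% of its speed; a pose out of reach is approached as far as the arm can. A call with a number of a shift or a turn outside -1 to 1 is refused whole. A call with a gripper value outside its range is refused whole. "jaw" is the closure, from 0 (fully open) to 1 (shut), set as the call begins (left out, the last holds). The fingers move at their own pace and stop on an object; the grip force is fixed at half the most. Time passes only in rows, so rows that do not move let the fingers close. It gives the time, the measured TCP pose, the force, the opening and the grip force at its end, in the units of the state.
- observe(): the state, without advancing time (a new reading comes with each control period).
- eyes.capture(name): name is "side" or "top"; returns a dict with "frame" (384x512x3 uint8, red, green, blue), "intrinsics" (3x3 intrinsics, pixels), "rvec" (rotation vector, rad) and "tvec" (3), from world to camera coordinates, as OpenCV has them. Camera axes: x right, y down, z forward; pixel columns grow to the right and rows downward; lengths in m; the calibration is good to about 2 mm. A picture is of the moment at which its call begins. There is no depth.
- arm.hand_in(): hands the job in; it is judged then, once.
The state is a dict: "t": time; "qpos": joint angles; "joint_vel": joint speeds; "effort": joint torques, N m; "eef_pos": TCP position; "ee_rot": TCP orientation; "contact_force": force on the tool from outside, world axes, zero at the start; "ft_torque": the same for the moment, N m; "width": finger opening in m; "grip_force": force on a finger pad.
Only numpy, scipy, OpenCV 4.12 (cv2) and the standard library are available. Lean on these libraries where they do the work, as an engineer would, in place of code of your own. Each camera call takes 0.05 s, during which the arm holds its last target. There are 200 camera calls.

## Working session

There is one attempt and no reset: what is moved stays moved. The work goes in short steps, Python scripts to look and compute and a tool call to move; the robot and the scene stay as the last step left them, time stands still between calls to the robot, and variables do not carry over. Pictures are saved under pics/ and viewed, at most 10 in all, crops included, and the job is handed in when it is done.

Besides the shell and the picture viewer there is one more tool, called as name(argument=value, ...) on one line, values as JSON. play_rows: Moves the arm, as the interface text tells. Shift numbers are shares of 0.25 m and turn numbers shares of 180 degrees, none past 1 either way. Its arguments: {"type":"object","properties":{"translation":{"type":"array"},"rotation":{"type":"array"},"jaw":{"type":"number"}},"required":["translation","rotation"]}

```bash
ls; mkdir -p pics; cat > h.py <<'E'
import numpy as np, cv2
from station import observe, eyes, arm
def cap(n,f=None):
    c=eyes.capture(n); 
    if f: cv2.imwrite(f'pics/{f}.png',c['frame'][:,:,::-1])
    return c
def ray(c,u,v):
    R=cv2.Rodrigues(np.array(c['rvec'],float))[0]; t=np.array(c['tvec'],float).ravel()
    d=R.T@np.linalg.inv(c['intrinsics'])@np.array([u,v,1.]); return -R.T@t,d/np.linalg.norm(d)
def onz(c,u,v,z):
    o,d=ray(c,u,v); return o+d*(z-o[2])/d[2]
def proj(c,p):
    return cv2.projectPoints(np.array(p,float).reshape(-1,3),np.array(c['rvec'],float),np.array(c['tvec'],float),np.array(c['intrinsics'],float),None)[0].reshape(-1,2)
E
python3 - <<'E'
from h import *
for n in ('side','top'):
    c=cap(n,n+'0'); print(n,ray(c,256,192),c['intrinsics'][0][0])
print(observe())
E
```

```text
pics
side (array([0.04510862, 1.12791394, 0.69840397]), array([ 0.33131157, -0.84108204, -0.42756712])) 406.5692348906197
top (array([ 0.39039599, -0.01174597,  1.59158537]), array([ 0.06300666,  0.01595025, -0.99788564])) 441.25846510002225
{'t': 0.1, 'qpos': array([-8.52395786e-01,  3.85493715e-01,  6.77912214e-03, -4.35620404e-04,
       -1.19400452e+00, -2.58590737e-01]), 'joint_vel': array([-0.00152619,  0.00043259,  0.00332036,  0.00089154,  0.00090117,
       -0.00188891]), 'effort': array([ 1.61041844e-04, -3.91689241e+01,  1.87935126e+01,  4.23187315e+00,
        1.34535177e-02, -6.38292227e-05]), 'eef_pos': array([ 0.27720306, -0.55972267,  0.29126679]), 'ee_rot': array([-2.72405615e-04, -2.27806597e-01,  9.73705905e-01,  9.43960222e-04]), 'contact_force': array([ 0.08450538,  0.57782932, -0.193857  ]), 'ft_torque': array([ 0.00834884, -0.02624512, -0.01582858]), 'grip_force': 0.0, 'width': 0.08675920243207232}
```

View pics/side0.png

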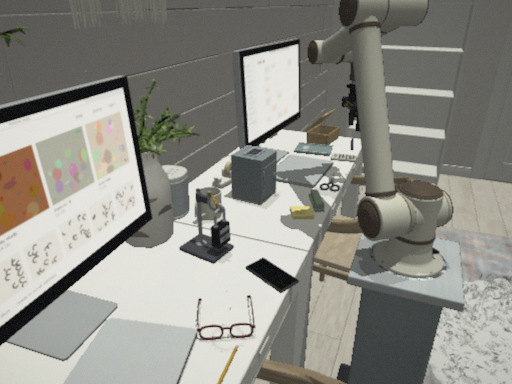

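View pics/top0.png

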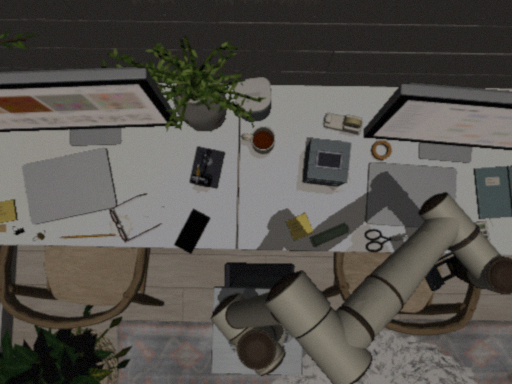

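The top view shows the stand at about (207,168) and the box at (328,161), slot at (328,159), with the desk between them bare. In the side view the stand and safe are at about (207,225) and the box at (255,173). I'll enlarge these areas.

```bash
python3 - <<'E'
import cv2,numpy as np
t=cv2.imread('pics/top0.png');s=cv2.imread('pics/side0.png')
a=cv2.resize(t[130:200,180:240],None,fx=6,fy=6,interpolation=cv2.INTER_CUBIC)
b=cv2.resize(t[130:200,295:355],None,fx=6,fy=6,interpolation=cv2.INTER_CUBIC)
g=lambda i:cv2.convertScaleAbs(255*(i/255.)**.6)
cv2.imwrite('pics/tc.png',g(np.hstack([a,b])))
cv2.imwrite('pics/sc.png',g(cv2.resize(s[140:265,170:290],None,fx=4.8,fy=4.8,interpolation=cv2.INTER_CUBIC)))
E
```

```text
(no output)
```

View pics/tc.png

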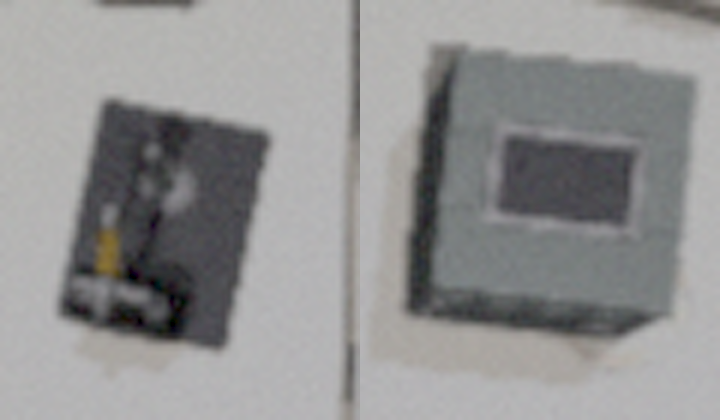

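View pics/sc.png

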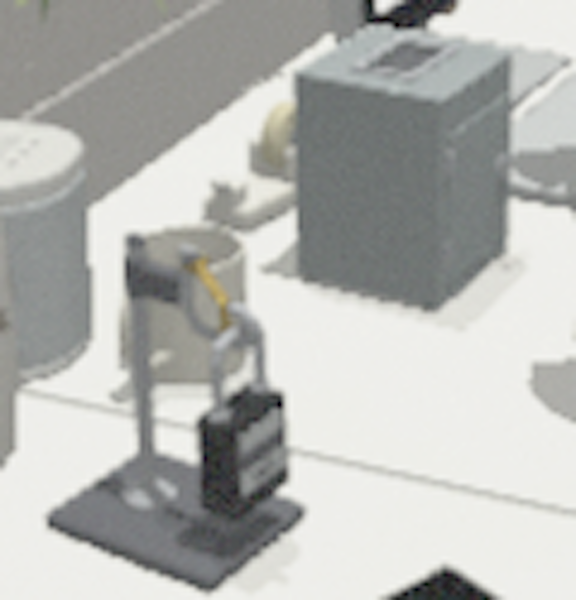

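The crop of the top view gives stand base corners at about (197.8,146.3), (225,152), (217,188), (189.7,182.5), crossbar centre at (199.7,178.7). Box top corners are at about (311.3,138.7), (350.8,142.5), (347,182.5), (306.7,178.3). In the side crop, the safe hangs upright in the hook with the brass keeper closed behind it.

```bash
python3 - <<'E'
from h import *
c=cap('top'); s=cap('side')
P=lambda l,z:np.array([onz(c,u,v,z)[:2] for u,v in l])
def rep(n,q): # TL TR BR BL ; x axis from bottom to top
    x=(q[0]+q[1]-q[2]-q[3])/2; y=(q[0]+q[3]-q[1]-q[2])/2
    print(n,q.mean(0).round(4),'size',np.linalg.norm(x).round(4),np.linalg.norm(y).round(4),'yaw',np.degrees([np.arctan2(x[1],x[0]),np.arctan2(-y[0],y[1])]).round(2)); 
    return q.mean(0),np.arctan2(x[1],x[0])
m,y=rep('base',P([(197.8,146.3),(225,152),(217,188),(189.7,182.5)],.012))
rep('boxtop',P([(311.3,138.7),(350.8,142.5),(347,182.5),(306.7,178.3)],.18))
T=lambda a,b:((a-360)/6+295-.4,b/6+130-.4)
rep('bezel',P([T(495,122),T(650,142),T(640,238),T(485,215)],.184))
b=P([(199.7-.4,178.7-.4)],.156)[0]; print('bar',b)
print(P([(180+75/6,130+277/6),(180+165/6,130+303/6)],.156))
d=b-m; print('bar in stand',d@[np.cos(y),np.sin(y)],d@[-np.sin(y),np.cos(y)])
# side check: shackle crossbar & stand
print(proj(s,[*b,.156]),proj(s,[*m,.012]))
def tri(a,bb):
    o1,d1=ray(c,*a);o2,d2=ray(s,*bb);A=np.c_[d1,-d2];k=np.linalg.lstsq(A,o2-o1,rcond=None)[0];return o1+k[0]*d1,o2+k[1]*d2
# keeper brass
for n,i,r in(('top',c,(130,200,180,240)),('side',s,(140,265,170,290))):
    h=cv2.cvtColor(i['frame'],cv2.COLOR_RGB2HSV);mk=cv2.inRange(h,(12,110,60),(32,255,255));w=np.zeros_like(mk);w[r[0]:r[1],r[2]:r[3]]=255
    p=np.argwhere(mk&w)[:,::-1];print(n,len(p),p.mean(0),p.min(0),p.max(0))
# desk obstacles mug
print('mug',onz(c,262,140,.095),'phone',onz(c,192,231,.008),'sticky',onz(c,299,227,.01),'stapler',onz(c,329,235,.03))
E
```

```text
base [0.5763 0.1907] size 0.1339 0.1007 yaw [-10.89 -10.51]
boxtop [ 0.586  -0.2215] size 0.1297 0.1285 yaw [-5.39 -4.66]
bezel [ 0.5886 -0.2216] size 0.0512 0.0834 yaw [-5.41 -6.86]
bar [0.52216455 0.19768753]
[[0.52872907 0.22019691]
 [0.51548019 0.17061059]]
bar in stand -0.054498393010331485 -0.003416356572427256
[[220.15495346 207.37433898]] [[206.70827387 244.57060927]]
top 18 [197.27777778 171.5       ] [196 168] [199 174]
side 28 [213.57142857 199.21428571] [210 194] [216 207]
mug [ 0.6637668  -0.00456739  0.095     ] phone [0.34579277 0.23975204 0.008     ] sticky [ 0.36828373 -0.14254917  0.01      ] stapler [ 0.34278987 -0.24663691  0.03      ]
```

```bash
cat >> h.py <<'E'
from scipy.spatial.transform import Rotation as Ro
def rot(yaw,pitch):  # tool pitch below horizontal, yaw deg
    a,p=np.radians([yaw,pitch]); z=np.array([np.cos(a)*np.cos(p),np.sin(a)*np.cos(p),-np.sin(p)]); y=np.array([-np.sin(a),np.cos(a),0])
    return Ro.from_matrix(np.c_[np.cross(y,z),y,z])
def cur():
    o=observe(); q=o['ee_rot']; return np.array(o['eef_pos']),Ro.from_quat([q[1],q[2],q[3],q[0]]),o
def plan(wps,start=None):
    """wps: (pos or None, (yaw,pitch) or None). Prints rotation share (first), then shift share in the new tool frame."""
    p,R=start or cur()[:2]
    for P,A in wps:
        if A is not None:
            R2=rot(*A); rv=(R.inv()*R2).as_rotvec()/np.pi; print('rot',rv.round(4),'rows',round(np.linalg.norm(rv)*180/8.59,1)); R=R2
        if P is not None:
            P=np.array(P,float); s=R.inv().apply(P-p)/.25; print('shift',s.round(4),'rows',round(np.linalg.norm(s)*5,1)); p=P
E
python3 - <<'E'
from h import *
a=(-10.7,20); z=rot(*a).apply([0,0,1]); g=np.array([.468,.2089,.0954]); print(g-.08*z)
plan([((.45,-.2,.33),None),((.45,.1,.33),(-10.7,90)),(None,(-10.7,20)),(g-.08*z,None),(g,None)])
E
```

```text
[0.39413168 0.22285756 0.12276161]
shift [-1.2579  0.9835 -0.1525] rows 8.0
rot [ 4.000e-04 -2.000e-04  2.058e-01] rows 4.3
shift [ 0.2228  1.1791 -0.    ] rows 6.0
rot [ 0.     -0.3889 -0.    ] rows 8.1
shift [ 0.8853  0.4414 -0.0086] rows 4.9
shift [ 0.   -0.    0.32] rows 1.6
```

play_rows(translation=[[-0.126,0.098,-0.015],[-0.126,0.098,-0.015],[-0.126,0.098,-0.015],[-0.126,0.098,-0.015],[-0.126,0.098,-0.015],[-0.126,0.098,-0.015],[-0.126,0.098,-0.015],[-0.126,0.098,-0.015],[-0.126,0.098,-0.015],[-0.126,0.098,-0.015],[0,0,0]], rotation=[[0,0,0],[0,0,0],[0,0,0],[0,0,0],[0,0,0],[0,0,0],[0,0,0],[0,0,0],[0,0,0],[0,0,0],[0,0,0]], jaw=0)

```text
t: 1.3
eef_pos: [0.4526, -0.1977, 0.3303]
ee_rot: [0.001, -0.23, 0.973, -0.0]
contact_force: [0.3, -0.1, -0.0]
width: 0.0871
grip_force: 0.0
```

play_rows(translation=[[0,0,0],[0,0,0],[0,0,0],[0,0,0],[0,0,0],[0.032,0.168,0],[0.032,0.168,0],[0.032,0.168,0],[0.032,0.168,0],[0.032,0.168,0],[0.032,0.168,0],[0.032,0.168,0]], rotation=[[0,0,0.041],[0,0,0.041],[0,0,0.041],[0,0,0.041],[0,0,0.041],[0,0,0],[0,0,0],[0,0,0],[0,0,0],[0,0,0],[0,0,0],[0,0,0]])

```text
t: 2.5
eef_pos: [0.4493, 0.0997, 0.3298]
ee_rot: [0.0, 0.092, 0.996, 0.0]
contact_force: [0.0, 0.5, 0.8]
width: 0.0872
grip_force: 0.0
```

play_rows(translation=[[0,0,0],[0,0,0],[0,0,0],[0,0,0],[0,0,0],[0,0,0],[0,0,0],[0,0,0],[0,0,0],[0,0,0],[0,0,0]], rotation=[[0,-0.039,0],[0,-0.039,0],[0,-0.039,0],[0,-0.039,0],[0,-0.039,0],[0,-0.039,0],[0,-0.039,0],[0,-0.039,0],[0,-0.039,0],[0,-0.039,0],[0,0,0]])

```text
t: 3.6
eef_pos: [0.456, 0.0193, 0.4804]
ee_rot: [0.472, 0.035, 0.88, -0.029]
contact_force: [-0.8, -0.1, -0.5]
width: 0.0871
grip_force: 0.0
```

```bash
python3 - <<'E'
from h import *
p,R,o=cur(); print(p,R.apply([0,0,1]),o['qpos'].round(3),o['t'])
a=(-10.7,20); z=rot(*a).apply([0,0,1]); g=np.array([.468,.2089,.0954])
plan([(g-.08*z,a),(g,None)])
E
```

```text
[0.45602024 0.01932744 0.48040027] [ 0.8291889  -0.08355746 -0.5526879 ] [ 0.292 -0.327 -0.869  1.335 -0.334 -3.096] 3.6
rot [ 0.0254 -0.075   0.0192] rows 1.7
shift [1.4792 0.754  0.1187] rows 8.3
shift [ 0.   -0.    0.32] rows 1.6
```

play_rows(translation=[[0,0,0],[0,0,0],[0,0,0],[0,0,0],[0,0,0],[0,0,0],[0,0,0],[0,0,0],[0,0,0],[0,0,0],[0,0,0],[0,0,0]], rotation=[[0,0,-0.0455],[0,0,-0.0455],[0,0,-0.0455],[0,0,-0.0455],[0,0,-0.0455],[0,0,-0.0455],[0,0,-0.0455],[0,0,-0.0455],[0,0,-0.0455],[0,0,-0.0455],[0,0,-0.0455],[0,0,0]])

```text
t: 4.8
eef_pos: [0.4571, 0.0219, 0.4759]
ee_rot: [0.311, -0.601, 0.647, -0.351]
contact_force: [0.0, -1.1, 0.5]
width: 0.0867
grip_force: 0.0
```

```bash
python3 - <<'E'
from h import *
p,R,o=cur(); print(p,R.as_matrix().round(3).tolist(),o['qpos'].round(4),o['t'])
E
```

```text
[0.45709902 0.02189017 0.47592324] [[-0.084, -0.559, 0.825], [-0.996, 0.03, -0.081], [0.02, -0.828, -0.56]] [ 0.2984 -0.3213 -0.8713  1.332  -0.3352 -1.5239] 4.8
```

play_rows(translation=[[0,0,0],[0,0,0],[0,0,0],[0,0,0],[0,0,0],[0,0,0],[0,0,0],[0,0,0],[0,0,0],[0,0,0],[0,0,0],[0,0,0]], rotation=[[0,0,-0.0455],[0,0,-0.0455],[0,0,-0.0455],[0,0,-0.0455],[0,0,-0.0455],[0,0,-0.0455],[0,0,-0.0455],[0,0,-0.0455],[0,0,-0.0455],[0,0,-0.0455],[0,0,-0.0455],[0,0,0]])

```text
t: 6.0
eef_pos: [0.4571, 0.0219, 0.4763]
ee_rot: [0.028, 0.882, -0.033, 0.469]
contact_force: [-0.4, -0.4, -0.3]
width: 0.0873
grip_force: 0.0
```

```bash
python3 - <<'E'
from h import *
p,R,o=cur(); print(p,R.as_matrix().round(3).tolist(),o['qpos'].round(4),o['t'])
E
```

```text
[0.45706626 0.02191461 0.4762806 ] [[0.559, -0.084, 0.825], [-0.031, -0.996, -0.081], [0.829, 0.019, -0.559]] [ 0.2984 -0.3217 -0.871   1.3322 -0.335   0.0456] 6.0
```

```bash
cat >> h.py <<'E'
_rot=rot
def rot(yaw,pitch,flip=True):
    R=_rot(yaw,pitch); return R*Ro.from_euler('z',180,degrees=True) if flip else R
E
python3 - <<'E'
from h import *
plan([((.46,.12,.35),None),((.40,.2,.2),None)])
E
```

```text
shift [-0.4244 -0.4015  0.2606] rows 3.2
shift [-0.6414 -0.31    0.1119] rows 3.6
```

play_rows(translation=[[-0.106,-0.1,0.065],[-0.106,-0.1,0.065],[-0.106,-0.1,0.065],[-0.106,-0.1,0.065],[0,0,0],[0,0,0]], rotation=[[0,0,0],[0,0,0],[0,0,0],[0,0,0],[0,0,0],[0,0,0]])

```text
t: 6.6
eef_pos: [0.4622, 0.0996, 0.4038]
ee_rot: [0.035, 0.88, -0.036, 0.472]
contact_force: [-0.3, -0.3, 0.0]
width: 0.0868
grip_force: 0.0
```

```bash
python3 - <<'E'
from h import *
p,R,o=cur(); print(p,R.as_matrix().round(3).tolist(),o['qpos'].round(4),o['t'])
E
```

```text
[0.4621696  0.09958284 0.40375103] [[0.552, -0.096, 0.828], [-0.03, -0.995, -0.096], [0.833, 0.028, -0.552]] [ 0.1754 -0.2229 -0.9563  2.0521 -0.273  -0.6269] 6.6
```

play_rows(translation=[[-0.16,-0.078,0.028],[-0.16,-0.078,0.028],[-0.16,-0.078,0.028],[-0.16,-0.078,0.028],[0,0,0],[0,0,0]], rotation=[[0,0,0],[0,0,0],[0,0,0],[0,0,0],[0,0,0],[0,0,0]])

```text
t: 7.2
eef_pos: [0.4321, 0.2054, 0.2884]
ee_rot: [0.044, 0.888, -0.041, 0.456]
contact_force: [-0.3, -0.4, -0.4]
width: 0.0869
grip_force: 0.0
```

```bash
python3 - <<'E'
from h import *
p,R,o=cur(); print(p,R.as_matrix().round(3).tolist(),o['qpos'].round(4),o['t'])
E
```

```text
[0.43209511 0.20538526 0.28837175] [[0.58, -0.112, 0.807], [-0.033, -0.993, -0.115], [0.814, 0.04, -0.58]] [ 0.5446 -0.0036 -1.067   2.0519 -0.6211 -0.9644] 7.2
```

```bash
cat > kin.py <<'E'
from h import *
from scipy.optimize import least_squares
D=[([-.8524,.3855,.0068,-.0004,-1.1940,-.2586],[.2772,-.5597,.2913],[[-.896,-.444,0],[-.444,.896,0],[0,0,-1]]),
([.292,-.327,-.869,1.335,-.334,-3.096],[.45602,.01933,.4804],None),
([.2984,-.3217,-.871,1.3322,-.335,.0456],[.45707,.02191,.47628],[[.559,-.084,.825],[-.031,-.996,-.081],[.829,.019,-.559]]),
([.1754,-.2229,-.9563,2.0521,-.273,-.6269],[.46217,.09958,.40375],[[.552,-.096,.828],[-.03,-.995,-.096],[.833,.028,-.552]]),
([.5446,-.0036,-1.067,2.0519,-.6211,-.9644],[.4321,.20539,.28837],[[.58,-.112,.807],[-.033,-.993,-.115],[.814,.04,-.58]])]
def E(ax,a): return Ro.from_euler(ax,a)
S4=1
def fk(q,k,s4=None):
    a,h,L1,L2,e,d=k; s=S4 if s4 is None else s4
    R=E('z',q[0]); p=R.apply([a,0,h]); R=R*E('y',q[1]); p=p+R.apply([0,0,L1]); R=R*E('y',-q[2]); p=p+R.apply([L2,0,e])
    R=R*E('x',s*q[3])*E('y',-q[4]); p=p+R.apply([d,0,0]); return p,R*E('x',s*q[5])
def fit(s): return least_squares(lambda k:np.concatenate([fk(q,k,s)[0]-p for q,p,_ in D]+[[1e-3*(k[0])]]),[0,.3,.35,.35,0,.2])
rs={s:fit(s) for s in(1,-1)}; S4=min(rs,key=lambda s:rs[s].cost); K=rs[S4].x
M=[ (fk(q,K)[1].inv()*Ro.from_matrix(m)) for q,p,m in D if m]
T0=M[0]
E
python3 - <<'E'
from kin import *
print(S4,K.round(4),rs[S4].fun.round(4),[m.as_matrix().round(2).tolist() for m in M])
E
```

```text
-1 [0.1156 0.1821 0.484  0.2918 0.0883 0.2383] [ 1.184e-01  1.073e-01  7.520e-02 -1.360e-02  3.430e-02 -4.650e-02
 -1.430e-02  3.460e-02 -4.530e-02  1.540e-02 -7.280e-02 -1.080e-02
  4.480e-02 -6.030e-02  2.740e-02  1.000e-04] [[[0.0, 0.0, 1.0], [-1.0, -0.0, 0.0], [0.0, -1.0, 0.0]], [[-0.0, -0.0, 1.0], [-1.0, -0.0, -0.0], [0.0, -1.0, -0.0]], [[0.0, 0.0, 1.0], [-1.0, -0.0, 0.0], [0.0, -1.0, 0.0]], [[-0.0, -0.0, 1.0], [-1.0, 0.0, -0.0], [-0.0, -1.0, -0.0]]]
```

```bash
cat > kin2.py <<'E'
import re
src=open('kin.py').read().split('def fit')[0]
src=src.replace('a,h,L1,L2,e,d=k','a,h,L1,L2,e,d,b,m,c=k').replace('[a,0,h]','[a,b,h]').replace("*E('y',-q[4]); p=p+R.apply([d,0,0])","; p=p+R.apply([0,0,m]); R=R*E('y',-q[4]); p=p+R.apply([d,0,c])").replace('S4=1','S4=-1')
exec(src)
r=least_squares(lambda k:np.concatenate([fk(q,k)[0]-p for q,p,_ in D]+[2e-3*(k-np.array([0,.3,.35,.35,0,.2,0,0,0]))]),[0,.3,.35,.35,0,.2,.1,0,0])
K=r.x; T0=fk(D[0][0],K)[1].inv()*Ro.from_matrix(D[0][2])
E
python3 - <<'E'
from kin2 import *
print(K.round(4),r.fun.round(4))
E
```

```text
[ 0.3293  0.4232 -0.0854  0.0101  0.1423 -0.1083 -0.1337 -0.2969  0.3531] [ 0.0189  0.018   0.013   0.0019  0.052  -0.0138  0.0012  0.0526 -0.0106
 -0.0347 -0.0945  0.0163  0.0356 -0.0232 -0.0049  0.0007  0.0002 -0.0009
 -0.0007  0.0003 -0.0006 -0.0003 -0.0006  0.0007]
```

```bash
cat > kin3.py <<'E'
from h import *
exec(open('kin.py').read().split('def E(')[0].split('least_squares')[1])
def E(ax,a): return Ro.from_euler(ax,a)
def frames(q):
    R0=E('z',q[0]);R1=R0*E('y',q[1]);R2=R1*E('y',-q[2]);R3=R2*E('x',-q[3]);R4=R3*E('y',-q[4]);return R0,R1,R2,R3,R4
def rows(q):
    F=[f.as_matrix() for f in frames(q)]
    return np.c_[F[0],F[1][:,[0,2]],F[2][:,[0,2]],F[3][:,[1,2]],F[4][:,[0,2]]]
def extra():
    try: return [(d[0],d[1],None) for d in np.load('more.npy',allow_pickle=True)]
    except FileNotFoundError: return []
D+=extra()
A=np.vstack([rows(q) for q,_,_ in D]); y=np.concatenate([p for _,p,_ in D])
lam=3e-3
K=np.linalg.lstsq(np.vstack([A,lam*np.eye(11)]),np.r_[y,lam*np.array([0,0,.3,0,.35,.35,0,0,0,.2,0])],rcond=None)[0]
T0=E('z',0)*Ro.from_matrix([[0,0,1],[-1,0,0],[0,-1,0]])
def fk(q): return rows(q)@K, frames(q)[4]*E('x',-q[5])*T0
E
python3 - <<'E'
from kin3 import *
print(K.round(4)); print((A@K-y).round(4).reshape(-1,3))
E
```

```text
[-4.000e-04 -0.000e+00  1.605e-01  3.000e-04  5.650e-01  4.219e-01
  0.000e+00 -1.598e-01  2.000e-04  2.368e-01 -2.000e-04]
[[-0.     -0.     -0.    ]
 [ 0.     -0.     -0.0001]
 [-0.      0.      0.0001]
 [ 0.     -0.      0.    ]
 [-0.     -0.     -0.    ]]
```

```bash
cat >> kin3.py <<'E'
from scipy.optimize import least_squares
LO=np.array([-3.14,-1.21,-1.07,-3.16,-2.99,-3.1])+.03; HI=np.array([3.14,2.06,1.41,2.05,-.16,3.1])-.03
rng=np.random.default_rng(0)
def ik(p,R,seed=None,n=25):
    best=[]
    def f(q):
        a,B=fk(q); return np.r_[(a-p)*5,(B.inv()*R).as_rotvec()]
    for i in range(n if seed is None else 1):
        q0=np.clip(seed,LO+1e-6,HI-1e-6) if seed is not None else np.r_[rng.uniform(-1.5,1.5),rng.uniform(LO[1:],HI[1:])]
        s=least_squares(f,q0,bounds=(LO,HI),max_nfev=60)
        if s.cost<1e-8 and not any(np.linalg.norm(s.x-b)<.1 for b in best): best.append(s.x)
    return best
E
cat > s.py <<'E'
from kin3 import *
bar=np.array([.523,.1985]); sx=np.array([np.cos(np.radians(-10.7)),np.sin(np.radians(-10.7)),0])
for pitch in (15,25,35,45,55):
  for fl in (0,1):
    R=rot(-10.7,pitch,fl); z=R.apply([0,0,1])
    G=np.r_[bar,.078]-.008*sx; g=G-.051*z
    names={'pre':g-.08*z,'grasp':g,'lift':g+.014*sx+[0,0,.034],'fwd':g-.05*sx+[0,0,.034],'mid':g+[.0,-.17,.0],'place':g+[.03,-.19,-.04]}
    print(pitch,fl,{k:[b.round(2).tolist() for b in ik(v,R,n=10)][:2] for k,v in names.items()})
E
time python3 s.py
```

```text
15 0 {'pre': [], 'grasp': [], 'lift': [], 'fwd': [], 'mid': [], 'place': []}
15 1 {'pre': [], 'grasp': [], 'lift': [], 'fwd': [], 'mid': [], 'place': []}
25 0 {'pre': [], 'grasp': [], 'lift': [], 'fwd': [], 'mid': [], 'place': []}
25 1 {'pre': [], 'grasp': [], 'lift': [], 'fwd': [], 'mid': [], 'place': []}
35 0 {'pre': [], 'grasp': [], 'lift': [], 'fwd': [], 'mid': [], 'place': [[-0.35, 0.61, -1.01, -2.98, -1.01, 1.58]]}
35 1 {'pre': [], 'grasp': [], 'lift': [], 'fwd': [], 'mid': [], 'place': [[-0.35, 0.61, -1.01, -2.98, -1.01, -1.56]]}
45 0 {'pre': [], 'grasp': [], 'lift': [], 'fwd': [], 'mid': [[-0.3, 0.34, -0.95, -2.98, -0.5, 1.5]], 'place': [[-0.33, 0.48, -0.9, -2.96, -0.6, 1.52]]}
45 1 {'pre': [], 'grasp': [], 'lift': [], 'fwd': [], 'mid': [[-0.3, 0.34, -0.95, -2.98, -0.5, -1.64]], 'place': [[-0.33, 0.48, -0.9, -2.96, -0.6, -1.62]]}
55 0 {'pre': [], 'grasp': [], 'lift': [], 'fwd': [], 'mid': [], 'place': []}
55 1 {'pre': [], 'grasp': [], 'lift': [], 'fwd': [], 'mid': [], 'place': []}
real	0m28.700s
user	0m22.564s
sys	0m0.105s
```

```bash
cat > s2.py <<'E'
from kin3 import *
bar=np.array([.523,.1985]); sx=np.array([np.cos(np.radians(-10.7)),np.sin(np.radians(-10.7)),0]); sy=np.array([-sx[1],sx[0],0])
for side in (1,-1):
 for pitch in (10,20,30,40):
    R=rot(-10.7+90*side,pitch,0); z=R.apply([0,0,1])
    G=np.r_[bar,.078]-side*.010*sy; g=G-.051*z
    names={'pre':g-.09*z,'grasp':g,'lift':g+.014*sx+[0,0,.034],'fwd':g-.06*sx+[0,0,.034],'place':g+[-.02,-.17,-.04]}
    print(side,pitch,{k:[b.round(2).tolist() for b in ik(v,R,n=12)] for k,v in names.items()})
E
python3 s2.py
```

```text
1 10 {'pre': [[-0.31, 0.73, -0.24, -1.37, -1.49, 0.98]], 'grasp': [[-0.16, 0.76, -0.25, -1.5, -1.41, 1.01]], 'lift': [[-0.16, 0.7, -0.22, -1.48, -1.42, 0.91]], 'fwd': [[-0.16, 0.66, -0.39, -1.5, -1.41, 1.04]], 'place': [[-0.43, 0.86, -0.17, -1.27, -1.55, 1.05]]}
1 20 {'pre': [[-0.25, 0.6, -0.25, -1.29, -1.35, 0.83]], 'grasp': [[-0.11, 0.66, -0.26, -1.41, -1.25, 0.88]], 'lift': [[-0.1, 0.6, -0.22, -1.39, -1.26, 0.78]], 'fwd': [[-0.1, 0.55, -0.39, -1.42, -1.24, 0.89]], 'place': [[-0.39, 0.77, -0.19, -1.21, -1.4, 0.96]]}
1 30 {'pre': [[-0.15, 0.48, -0.25, -1.19, -1.21, 0.66]], 'grasp': [[-0.03, 0.57, -0.26, -1.3, -1.09, 0.72]], 'lift': [[-0.02, 0.52, -0.22, -1.26, -1.11, 0.62]], 'fwd': [[-0.01, 0.45, -0.38, -1.31, -1.08, 0.71]], 'place': [[-0.33, 0.67, -0.22, -1.13, -1.25, 0.86]]}
1 40 {'pre': [[-0.03, 0.39, -0.25, -1.04, -1.07, 0.44]], 'grasp': [[0.08, 0.49, -0.26, -1.15, -0.94, 0.52]], 'lift': [[0.09, 0.45, -0.22, -1.1, -0.98, 0.42]], 'fwd': [[0.11, 0.37, -0.37, -1.15, -0.93, 0.48]], 'place': [[-0.24, 0.59, -0.25, -1.03, -1.1, 0.73]]}
-1 10 {'pre': [[0.94, 1.07, 0.16, 0.48, -1.99, 1.8
[... 256 characters left out ...]
], 'grasp': [[0.88, 0.93, -0.1, 0.47, -1.7, 1.82]], 'lift': [[0.86, 0.89, -0.08, 0.5, -1.75, 1.86]], 'fwd': [[0.96, 0.84, -0.18, 0.4, -1.73, 1.79]], 'place': [[0.7, 0.87, -0.47, 0.64, -1.4, 1.72]]}
-1 30 {'pre': [[0.92, 0.88, 0.09, 0.4, -1.76, 1.9]], 'grasp': [[0.87, 0.85, -0.13, 0.44, -1.58, 1.85]], 'lift': [[0.85, 0.82, -0.1, 0.46, -1.63, 1.89]], 'fwd': [[0.95, 0.76, -0.21, 0.37, -1.6, 1.81]], 'place': [[0.69, 0.78, -0.5, 0.62, -1.27, 1.76]]}
-1 40 {'pre': [[0.9, 0.78, 0.03, 0.36, -1.64, 1.92]], 'grasp': [[0.85, 0.77, -0.17, 0.4, -1.44, 1.88]], 'lift': [[0.84, 0.74, -0.13, 0.41, -1.5, 1.92]], 'fwd': [[0.94, 0.68, -0.24, 0.34, -1.48, 1.84]], 'place': [[0.66, 0.7, -0.53, 0.59, -1.14, 1.81]]}
```

```bash
cat > s3.py <<'E'
from kin3 import *
bar=np.array([.523,.1985]); sx=np.array([np.cos(np.radians(-10.7)),np.sin(np.radians(-10.7)),0]); sy=np.array([-sx[1],sx[0],0])
R=rot(79.3,30,0); z=R.apply([0,0,1]); g=np.r_[bar,.078]-.010*sy-.051*z
def links(q):
    F=frames(q); e=np.array([0,0,K[2]])+F[1].apply([0,0,K[4]]); f=e+F[2].apply([K[5],0,0]); w=f+F[3].apply([0,K[7],0]); return e.round(3),f.round(3),w.round(3)
q=None
for n,v in {'pre':g-.09*z,'grasp':g,'lift':g+.014*sx+[0,0,.034],'fwd':g-.06*sx+[0,0,.034],'place':g+[-.075,-.10,-.04]}.items():
    s=ik(v,R,n=10); print(n,v.round(3),[x.round(2).tolist() for x in s],links(s[0]) if s else '')
p0,R0,o=cur(); print(p0)
plan([((.43,.1,.40),None)])
for P,A in (((.43,.1,.40),(79.3,30)),((.45,.0,.35),(79.3,30))): 
    print([x.round(2).tolist() for x in ik(np.array(P),rot(*A,False),n=15)])
E
python3 s3.py
```

```text
pre [0.498 0.069 0.148] [[-0.15, 0.48, -0.25, -1.19, -1.21, 0.66]] (array([ 0.26 , -0.041,  0.66 ]), array([ 0.568, -0.089,  0.376]), array([ 0.461, -0.133,  0.267]))
grasp [0.513 0.145 0.104] [[-0.03, 0.57, -0.26, -1.3, -1.09, 0.72]] (array([ 0.304, -0.009,  0.637]), array([ 0.59 , -0.017,  0.326]), array([ 0.475, -0.056,  0.222]))
lift [0.527 0.143 0.138] [[-0.02, 0.52, -0.22, -1.26, -1.11, 0.62]] (array([ 0.279, -0.006,  0.652]), array([ 0.592, -0.012,  0.369]), array([ 0.489, -0.059,  0.256]))
fwd [0.454 0.156 0.138] [[-0.01, 0.45, -0.38, -1.31, -1.08, 0.71]] (array([ 0.243, -0.002,  0.67 ]), array([ 0.53 , -0.005,  0.361]), array([ 0.416, -0.045,  0.256]))
place [0.438 0.045 0.064] [[-0.25, 0.62, -0.39, -1.23, -1.16, 0.96]] (array([ 0.32 , -0.08 ,  0.619]), array([ 0.537, -0.135,  0.262]), array([ 0.4  , -0.156,  0.182]))
[0.43209511 0.20538526 0.28837175]
shift [ 0.3722  0.4374 -0.2174] rows 3.1
[[-0.06, 0.01, -0.16, -1.07, -1.38, 0.08]]
[[-0.28, 0.15, -0.13, -1.04, -1.51, 0.29]]
```

play_rows(translation=[[0.074,0.088,-0.043],[0.074,0.088,-0.043],[0.074,0.088,-0.043],[0.074,0.088,-0.043],[0.074,0.088,-0.043],[0,0,0]], rotation=[[0,0,0],[0,0,0],[0,0,0],[0,0,0],[0,0,0],[0,0,0]])

```text
t: 7.8
eef_pos: [0.4291, 0.0963, 0.4045]
ee_rot: [0.042, 0.886, -0.045, 0.46]
contact_force: [0.4, 1.6, 0.4]
width: 0.0869
grip_force: 0.0
```

```bash
python3 - <<'E'
from h import *
p,R,o=cur(); print(p,o['qpos'].round(3))
plan([((.45,.05,.35),(-10.7,90,True)),(None,(79.3,90,False)),(None,(79.3,30,False))])
E
```

```text
[0.42913451 0.09625206 0.40453515] [ 0.434 -0.274 -1.008  1.649 -0.465 -0.403]
rot [-0.0005 -0.306   0.0252] rows 6.4
shift [0.1164 0.1663 0.2181] rows 1.5
rot [-0.  -0.   0.5] rows 10.5
rot [ 0.     -0.3333 -0.    ] rows 7.0
```

play_rows(translation=[[0,0,0],[0,0,0],[0,0,0],[0,0,0],[0,0,0],[0,0,0],[0,0,0],[0,0,0],[0,0,0],[0,0,0],[0,0,0]], rotation=[[0,-0.0306,0.0025],[0,-0.0306,0.0025],[0,-0.0306,0.0025],[0,-0.0306,0.0025],[0,-0.0306,0.0025],[0,-0.0306,0.0025],[0,-0.0306,0.0025],[0,-0.0306,0.0025],[0,-0.0306,0.0025],[0,-0.0306,0.0025],[0,0,0]])

```text
t: 8.9
eef_pos: [0.4357, 0.0953, 0.4059]
ee_rot: [0.006, 0.995, -0.094, 0.043]
contact_force: [0.1, 0.4, 0.4]
width: 0.0866
grip_force: 0.0
```

```bash
python3 - <<'E'
from h import *
p,R,o=cur(); print(p,R.as_matrix().round(3).tolist(),o['qpos'].round(3))
plan([((.45,.05,.35),(-10.7,90,True)),(None,(79.3,90,False)),(None,(79.3,30,False))])
E
```

```text
[0.43573697 0.09528522 0.40593622] [[0.979, -0.187, 0.084], [-0.186, -0.982, -0.019], [0.086, 0.003, -0.996]] [ 0.618 -0.03  -0.254  0.067 -1.29   0.749]
rot [ 0.0011 -0.0274 -0.0003] rows 0.6
shift [0.0897 0.1674 0.2237] rows 1.5
rot [-0.  -0.   0.5] rows 10.5
rot [ 0.     -0.3333 -0.    ] rows 7.0
```

play_rows(translation=[[0,0,0],[0.03,0.056,0.075],[0.03,0.056,0.075],[0.03,0.056,0.075],[0,0,0],[0,0,0],[0,0,0],[0,0,0],[0,0,0],[0,0,0],[0,0,0],[0,0,0]], rotation=[[0,-0.027,0],[0,0,0],[0,0,0],[0,0,0],[0,0,0.045],[0,0,0.045],[0,0,0.045],[0,0,0.045],[0,0,0.045],[0,0,0.045],[0,0,0.045],[0,0,0.045]])

```text
t: 10.1
eef_pos: [0.4479, 0.0493, 0.3494]
ee_rot: [0.002, 0.79, -0.614, 0.003]
contact_force: [0.1, -0.3, -0.2]
width: 0.0868
grip_force: 0.0
```

play_rows(translation=[[0,0,0],[0,0,0],[0,0,0],[0,0,0],[0,0,0],[0,0,0],[0,0,0],[0,0,0],[0,0,0],[0,0,0],[0,0,0],[0,0,0]], rotation=[[0,0,0.046],[0,0,0.047],[0,0,0.047],[0,-0.042,0],[0,-0.042,0],[0,-0.042,0],[0,-0.042,0],[0,-0.042,0],[0,-0.042,0],[0,-0.042,0],[0,-0.04,0],[0,0,0]])

```text
t: 11.3
eef_pos: [0.4474, 0.0479, 0.3467]
ee_rot: [0.382, -0.551, 0.669, 0.32]
contact_force: [0.3, -0.5, -0.2]
width: 0.0872
grip_force: 0.0
```

```bash
python3 - <<'E'
from h import *
p,R,o=cur(); print(p,R.apply([0,0,1]),o['qpos'].round(3))
a=(79.3,30,False); z=rot(*a).apply([0,0,1]); g=np.array([.513,.145,.104])
plan([(g-.09*z+[0,0,.05],a),(g-.09*z,None),(g,None)])
E
```

```text
[0.4473556  0.04790873 0.34668717] [ 0.15955738  0.84899214 -0.50373981] [-0.179  0.119 -0.175 -1.063 -1.419  0.244]
rot [ 0.0003 -0.0014 -0.0023] rows 0.1
shift [ 0.4523 -0.1859  0.3981] rows 3.2
shift [0.1732 0.     0.1   ] rows 1.0
shift [ 0.   -0.    0.36] rows 1.8
```

play_rows(translation=[[0.09,-0.037,0.08],[0.09,-0.037,0.08],[0.09,-0.037,0.08],[0.09,-0.037,0.08],[0.09,-0.037,0.08],[0.087,0,0.05],[0.086,0,0.05],[0,0,0]], rotation=[[0,0,0],[0,0,0],[0,0,0],[0,0,0],[0,0,0],[0,0,0],[0,0,0],[0,0,0]])

```text
t: 12.1
eef_pos: [0.4974, 0.0716, 0.1488]
ee_rot: [0.38, -0.554, 0.668, 0.321]
contact_force: [-0.1, 0.5, 0.2]
width: 0.0871
grip_force: 0.0
```

```bash
python3 - <<'E'
from h import *
p,R,o=cur(); print(p,R.apply([0,0,1]))
a=(79.3,30,False); g=np.array([.513,.145,.104]); plan([(g,a)])
c=cap('top');s=cap('side')
A=cv2.resize(c['frame'][135:205,175:245],None,fx=5.6,fy=5.6,interpolation=3);B=cv2.resize(s['frame'][175:255,185:265],None,fx=4.9,fy=4.9,interpolation=3)
cv2.imwrite('pics/pre.png',cv2.convertScaleAbs(255*(np.hstack([A[:392,:392],B[:392,:392]])[:,:,::-1]/255.)**.6))
E
```

```text
[0.49740478 0.0716152  0.14877428] [ 0.15161655  0.84900785 -0.50616014]
rot [ 0.0027 -0.0023 -0.0012] rows 0.1
shift [ 0.0051 -0.0068  0.3494] rows 1.7
```

View pics/pre.png

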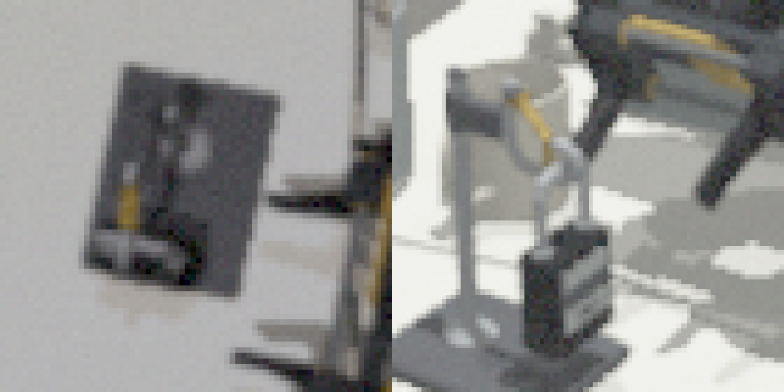

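The fingers (tips at about (240,355) and (270,203) in the left crop) straddle the safe's line, bar at about (140,258). I'll move in and close.

play_rows(translation=[[0.005,-0.007,0.06],[0,0,0.06],[0,0,0.06],[0,0,0.06],[0,0,0.06],[0,0,0.05],[0,0,0]], rotation=[[0.0027,-0.0023,-0.0012],[0,0,0],[0,0,0],[0,0,0],[0,0,0],[0,0,0],[0,0,0]])

```text
t: 12.9
eef_pos: [0.5149, 0.1464, 0.1059]
ee_rot: [0.388, -0.553, 0.665, 0.319]
contact_force: [-0.2, -0.5, -0.2]
width: 0.0869
grip_force: 0.0
```

play_rows(translation=[[0,0,0],[0,0,0],[0,0,0],[0,0,0],[0,0,0],[0,0,0],[0,0,0],[0,0,0],[0,0,0],[0,0,0],[0,0,0],[0,0,0]], rotation=[[0,0,0],[0,0,0],[0,0,0],[0,0,0],[0,0,0],[0,0,0],[0,0,0],[0,0,0],[0,0,0],[0,0,0],[0,0,0],[0,0,0]], jaw=1)

```text
t: 14.1
eef_pos: [0.5155, 0.1449, 0.1069]
ee_rot: [0.389, -0.553, 0.665, 0.317]
contact_force: [1.3, 0.7, -1.1]
width: 0.0298
grip_force: 29.9
```

```bash
python3 - <<'E'
from h import *
p,R,o=cur(); print(p,R.apply([0,0,1]),o['width'],o['contact_force'],o['t'])
c=cap('top');s=cap('side')
A=cv2.resize(c['frame'][135:205,175:245],None,fx=5.6,fy=5.6,interpolation=3);B=cv2.resize(s['frame'][175:255,185:265],None,fx=4.9,fy=4.9,interpolation=3)
cv2.imwrite('pics/grip.png',cv2.convertScaleAbs(255*(np.hstack([A[:392,:392],B[:392,:392]])[:,:,::-1]/255.)**.6))
sx=np.array([np.cos(np.radians(-10.7)),np.sin(np.radians(-10.7)),0])
plan([(p+.001*np.array([0,0,1])+.014*sx,None),(p+.014*sx+[0,0,.034],None),(p-.062*sx+[0,0,.034],None)],(p,R))
E
```

```text
[0.51552841 0.14490297 0.10689398] [ 0.16668912  0.85221248 -0.49593208] 0.02980368832990482 [ 1.30250301  0.73149058 -1.0913406 ] 14.1
shift [-0.0032 -0.056  -0.0017] rows 0.3
shift [-0.1146 -0.001  -0.0655] rows 0.7
shift [-0.0016  0.304  -0.0017] rows 1.5
```

View pics/grip.png

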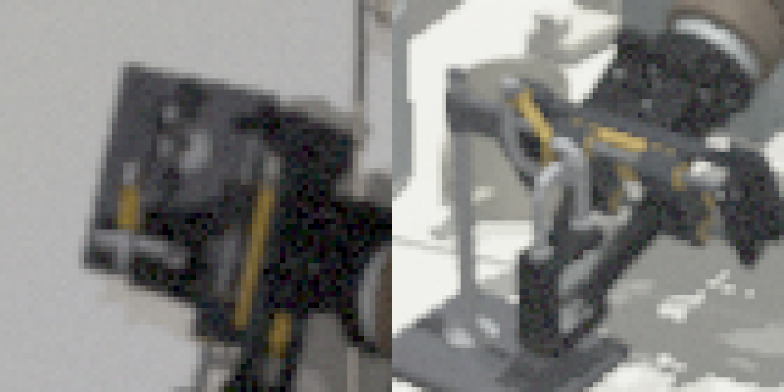

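Grip is 29.8 mm wide on the box, and the shackle is still in the hook. Next: lift 3 mm, back 13 mm, lift another 30 mm, checking forces as I go.

play_rows(translation=[[-0.01,0,-0.006],[-0.0006,-0.0104,0],[-0.0006,-0.0104,0],[-0.0006,-0.0104,0],[-0.0006,-0.0104,0],[-0.0006,-0.0104,0],[0,0,0],[0,0,0]], rotation=[[0,0,0],[0,0,0],[0,0,0],[0,0,0],[0,0,0],[0,0,0],[0,0,0],[0,0,0]])

```text
t: 15.0
eef_pos: [0.5276, 0.1428, 0.1102]
ee_rot: [0.388, -0.553, 0.665, 0.318]
contact_force: [-3.1, -0.9, -5.3]
width: 0.03
grip_force: 29.9
```

```bash
python3 - <<'E'
from h import *
p,R,o=cur(); d=p-[.5155,.1449,.1069]; a=np.radians(-10.7); print(d, d@[np.cos(a),np.sin(a),0],o['contact_force'])
c=cap('top');s=cap('side')
A=cv2.resize(c['frame'][135:205,175:245],None,fx=5.6,fy=5.6,interpolation=3);B=cv2.resize(s['frame'][175:255,185:265],None,fx=4.9,fy=4.9,interpolation=3)
cv2.imwrite('pics/back.png',cv2.convertScaleAbs(255*(np.hstack([A[:392,:392],B[:392,:392]])[:,:,::-1]/255.)**.6))
E
```

```text
[ 0.01214618 -0.00211253  0.00332974] 0.01232722109574239 [-3.05467995 -0.91540752 -5.29797407]
```

View pics/back.png

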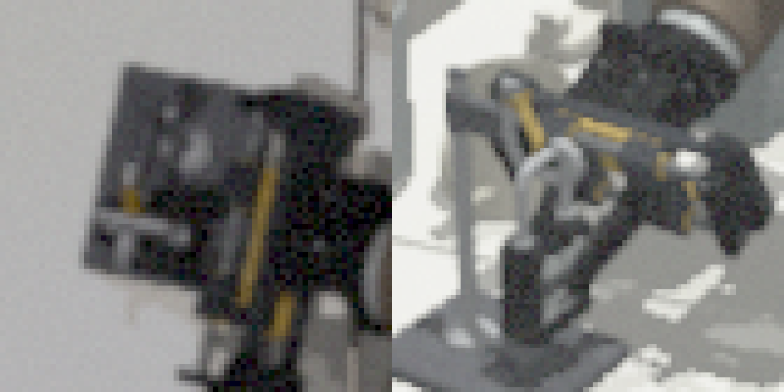

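The bar is now about 13 mm back (row 178.7 to about 174.6 in the top view). The keeper is pressed open, with 3 N on the wrist. I'll add 1.5 mm more, then lift.

play_rows(translation=[[0,-0.006,0],[-0.0126,0,-0.0073],[-0.0126,0,-0.0073],[-0.0126,0,-0.0073],[-0.0126,0,-0.0073],[-0.0126,0,-0.0073],[-0.0126,0,-0.0073],[-0.0126,0,-0.0073],[-0.0126,0,-0.0073],[0,0,0],[0,0,0]], rotation=[[0,0,0],[0,0,0],[0,0,0],[0,0,0],[0,0,0],[0,0,0],[0,0,0],[0,0,0],[0,0,0],[0,0,0],[0,0,0]])

```text
t: 16.2
eef_pos: [0.5298, 0.1423, 0.14]
ee_rot: [0.389, -0.553, 0.665, 0.317]
contact_force: [0.9, 0.2, -3.4]
width: 0.0299
grip_force: 29.9
```

```bash
python3 - <<'E'
from h import *
p,R,o=cur(); d=p-[.5155,.1449,.1069]; a=np.radians(-10.7); print(d, d@[np.cos(a),np.sin(a),0],o['contact_force'])
c=cap('top');s=cap('side')
A=cv2.resize(c['frame'][135:205,175:245],None,fx=5.6,fy=5.6,interpolation=3);B=cv2.resize(s['frame'][175:255,185:265],None,fx=4.9,fy=4.9,interpolation=3)
cv2.imwrite('pics/lift.png',cv2.convertScaleAbs(255*(np.hstack([A[:392,:392],B[:392,:392]])[:,:,::-1]/255.)**.6))
sx=np.array([np.cos(np.radians(-10.7)),np.sin(np.radians(-10.7)),0])
plan([(p-.07*sx,None)],(p,R))
E
```

```text
[ 0.01428089 -0.00260627  0.03312863] 0.014516479763636856 [ 0.85254456  0.18072323 -3.36622759]
shift [-0.0016  0.28   -0.0017] rows 1.4
```

View pics/lift.png

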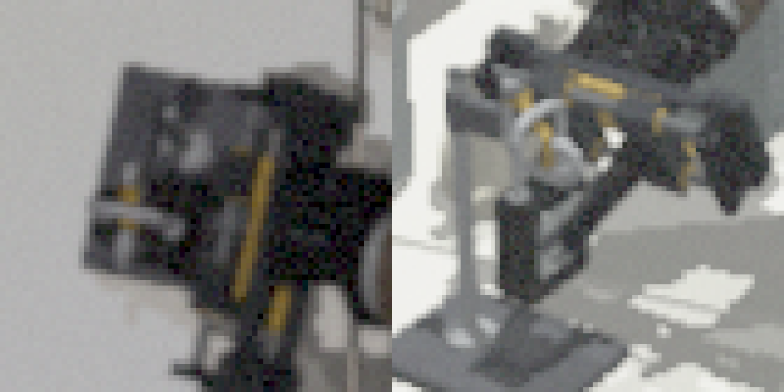

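The bar is lifted clear above the nose, at crop row 212, and force is down to the weight alone (3.4 N). Now I'll draw it forward.

play_rows(translation=[[0,0.035,0],[0,0.035,0],[0,0.035,0],[0,0.035,0],[0,0.035,0],[0,0.035,0],[0,0.035,0],[0,0.035,0],[0,0,0]], rotation=[[0,0,0],[0,0,0],[0,0,0],[0,0,0],[0,0,0],[0,0,0],[0,0,0],[0,0,0],[0,0,0]])

```text
t: 17.2
eef_pos: [0.4592, 0.1557, 0.1393]
ee_rot: [0.389, -0.553, 0.665, 0.318]
contact_force: [-0.7, 0.1, -4.1]
width: 0.0299
grip_force: 29.9
```

```bash
python3 - <<'E'
from h import *
p,R,o=cur(); d=p-[.5155,.1449,.1069]; a=np.radians(-10.7); print(p,d, d@[np.cos(a),np.sin(a),0],d@[-np.sin(a),np.cos(a),0],o['contact_force'],o['width'])
# place: safe centre target; bar was ~(.523,.1985) at grasp, underside .040
tgt=p+np.array([-.02,-.07,0]); low=tgt.copy(); low[2]=.1069-.040+.002
print(tgt,low,'safe at',np.array([.523,.1985])+(low-[.5155,.1449,.1069])[:2])
plan([(tgt,None),(low,None)],(p,R))
E
```

```text
[0.45923232 0.15567354 0.13928494] [-0.05626768  0.01077354  0.03238494] -0.057289627802058096 0.0001391870687811483 [-0.67377     0.11918538 -4.10134537] 0.029902828469633623
[0.43923232 0.08567354 0.13928494] [0.43923232 0.08567354 0.0689    ] safe at [0.44673232 0.13927354]
shift [ 0.1436  0.0262 -0.252 ] rows 1.5
shift [0.2445 0.0017 0.1396] rows 1.4
```

play_rows(translation=[[0.035,0.007,-0.061],[0.035,0.007,-0.061],[0.035,0.007,-0.061],[0.035,0.007,-0.061],[0.035,0.007,-0.061],[0.04,0,0.023],[0.04,0,0.023],[0.04,0,0.023],[0.04,0,0.023],[0.04,0,0.023],[0,0,0]], rotation=[[0,0,0],[0,0,0],[0,0,0],[0,0,0],[0,0,0],[0,0,0],[0,0,0],[0,0,0],[0,0,0],[0,0,0],[0,0,0]])

```text
t: 18.3
eef_pos: [0.436, 0.0708, 0.08]
ee_rot: [0.388, -0.552, 0.666, 0.318]
contact_force: [-0.4, -0.1, -3.7]
width: 0.0298
grip_force: 29.9
```

```bash
python3 - <<'E'
from h import *
p,R,o=cur(); print(p,o['contact_force'],o['width'],R.as_matrix()[:,2],'bottom est',.040+p[2]-.1069)
plan([(p+[0,0,-.01],None)],(p,R))
s=cap('side'); 
E
```

```text
[0.43595232 0.07075445 0.07996708] [-0.43457601 -0.07022919 -3.73210674] 0.02975660868446735 [ 0.16553604  0.85236275 -0.49606004] bottom est 0.013067077555078493
shift [0.0347 0.0002 0.0198] rows 0.2
```

play_rows(translation=[[0.0104,0,0.006],[0.0104,0,0.006],[0.0104,0,0.006],[0.0035,0,0.002],[0.0035,0,0.002],[0,0,0]], rotation=[[0,0,0],[0,0,0],[0,0,0],[0,0,0],[0,0,0],[0,0,0]])

```text
t: 18.95
eef_pos: [0.436, 0.0709, 0.0703]
ee_rot: [0.389, -0.553, 0.665, 0.318]
contact_force: [-0.1, 0.1, -2.4]
width: 0.0299
grip_force: 29.9
```

play_rows(translation=[[0.0035,0,0.002],[0,0,0]], rotation=[[0,0,0],[0,0,0]])

```text
t: 19.15
eef_pos: [0.4361, 0.0709, 0.0693]
ee_rot: [0.389, -0.553, 0.665, 0.318]
contact_force: [-0.2, -0.2, -3.0]
width: 0.0298
grip_force: 29.9
```

play_rows(translation=[[0.0035,0,0.002],[0,0,0]], rotation=[[0,0,0],[0,0,0]])

```text
t: 19.35
eef_pos: [0.436, 0.0709, 0.0682]
ee_rot: [0.389, -0.553, 0.665, 0.318]
contact_force: [-0.5, -0.1, -3.2]
width: 0.0299
grip_force: 29.9
```

Not touching yet; continuing down in small steps.

play_rows(translation=[[0.0035,0,0.002],[0,0,0]], rotation=[[0,0,0],[0,0,0]])

```text
t: 19.55
eef_pos: [0.4361, 0.0709, 0.0677]
ee_rot: [0.389, -0.553, 0.665, 0.318]
contact_force: [-0.6, -1.1, 0.3]
width: 0.0298
grip_force: 29.9
```

play_rows(translation=[[0.0035,0,0.002],[0,0,0]], rotation=[[0,0,0],[0,0,0]])

```text
t: 19.75
eef_pos: [0.4362, 0.0709, 0.0675]
ee_rot: [0.39, -0.553, 0.664, 0.318]
contact_force: [-0.2, -3.8, 5.7]
width: 0.03
grip_force: 29.9
```

play_rows(translation=[[-0.003,0,-0.0017],[0,0,0]], rotation=[[0,0,0],[0,0,0]])

```text
t: 19.95
eef_pos: [0.4362, 0.071, 0.0676]
ee_rot: [0.389, -0.553, 0.665, 0.318]
contact_force: [-0.1, -3.3, 3.5]
width: 0.0295
grip_force: 29.9
```

play_rows(translation=[[0,0,0],[0,0,0],[0,0,0],[0,0,0],[0,0,0],[0,0,0],[0,0,0],[0,0,0],[0,0,0],[0,0,0]], rotation=[[0,0,0],[0,0,0],[0,0,0],[0,0,0],[0,0,0],[0,0,0],[0,0,0],[0,0,0],[0,0,0],[0,0,0]], jaw=0)

```text
t: 20.95
eef_pos: [0.4361, 0.0709, 0.0672]
ee_rot: [0.389, -0.553, 0.665, 0.318]
contact_force: [-0.2, 1.2, -1.1]
width: 0.0865
grip_force: 0.0
```

play_rows(translation=[[0,0,-0.06],[0,0,-0.08],[0,0,-0.1],[0,0,-0.1],[-0.17,0,-0.1],[-0.17,0,-0.1],[-0.17,0,-0.1],[-0.17,0,-0.1],[-0.17,0,-0.1],[-0.1,0,-0.05],[0,0,0]], rotation=[[0,0,0],[0,0,0],[0,0,0],[0,0,0],[0,0,0],[0,0,0],[0,0,0],[0,0,0],[0,0,0],[0,0,0],[0,0,0]])

```text
t: 22.05
eef_pos: [0.4195, -0.0037, 0.3889]
ee_rot: [0.391, -0.555, 0.664, 0.313]
contact_force: [0.6, -0.1, -0.7]
width: 0.087
grip_force: 0.0
```

```bash
python3 - <<'E'
from h import *
p,R,o=cur(); print(p,o['contact_force'],o['width'],o['qpos'].round(2),o['t'])
c=cap('top','t3');s=cap('side','s3')
# expected bar
e=np.array([.523,.1985])+[.4362-.5155,.0709-.1449]; print(e); u=proj(c,[*e,.116])[0];w=proj(s,[*e,.06])[0];print(u,w)
f=lambda im,u,r,k:cv2.resize(im[int(u[1])-r:int(u[1])+r,int(u[0])-r:int(u[0])+r],(k,k),interpolation=3)
cv2.imwrite('pics/stood.png',cv2.convertScaleAbs(255*(np.hstack([f(c['frame'],u,22,396),f(s['frame'],w,45,396)])[:,:,::-1]/255.)**.6))
print(int(u[0])-22,int(u[1])-22,9)
E
```

```text
[ 0.41947496 -0.00365698  0.38887529] [ 0.64887475 -0.13182578 -0.68162446] 0.08695599428635556 [-0.31  0.06 -0.13 -1.04 -1.56  0.25] 22.05
[0.4437 0.1245]
[222.11197368 203.19393844] [254.5732622  229.58557394]
200 181 9
```

View pics/stood.png

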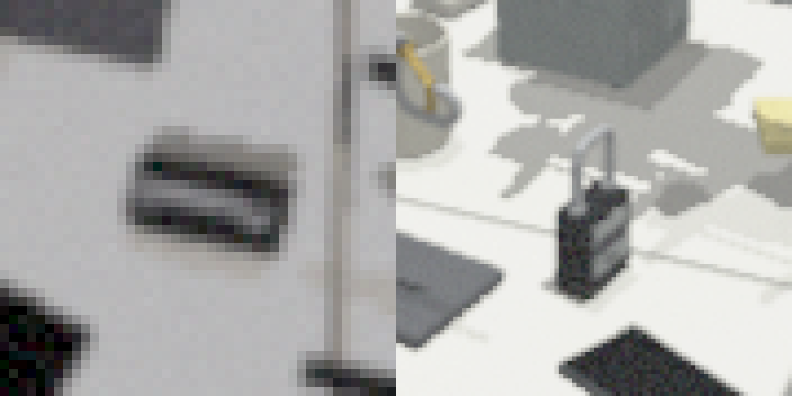

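The safe stands upright at about (222.6,202.8) in the top view, and the keeper is shut again. Next I'll measure the slot and plan the regrasp from above.

```bash
python3 - <<'E'
from kin3 import *
c=cap('top'); t=cv2.imread('pics/top0.png')
def quad(mask,off,z,n):
    k,_=cv2.findContours(mask,cv2.RETR_EXTERNAL,cv2.CHAIN_APPROX_NONE); k=max(k,key=cv2.contourArea)
    pts=np.array([onz(c,(u+.5)/8-.5+off[0],(v+.5)/8-.5+off[1],z)[:2] for u,v in k[:,0]],np.float32)
    r=cv2.minAreaRect(pts*1000); print(n,np.round(r[0],1),np.round(r[1],1),round(r[2],2)); return r
roi=t[135:190,300:360]; b=cv2.resize(roi,None,fx=8,fy=8,interpolation=cv2.INTER_CUBIC)
g=cv2.cvtColor(b,cv2.COLOR_BGR2GRAY)
x0=g[150:260,170:310]  # slot zone
v=np.array(g[160:230:10,180:280:10]); print(v.min(),v.max(), g[100,200],g[190,225])
for th in (75,85,95,105):
    m=np.zeros_like(g); m[125:265,135:325]=(g[125:265,135:325]<th)*255; quad(m,(300,135),.184,f'slot<{th}')
# box top from hue/brightness: fill
# bar
bb=cv2.cvtColor(cv2.resize(c['frame'][181:225,200:244],None,fx=8,fy=8,interpolation=2),cv2.COLOR_RGB2GRAY)
print('bar',onz(c,222.6,202.8,.116))
a=(79.3,90,False); B=onz(c,222.6,202.8,.116); P=np.array([B[0],B[1],.174])
plan([(P+[0,0,.07],a),(P,None)])
for q in ik(P,rot(*a),n=8): print(q.round(2))
D=np.array([.588,-.221,.190+.063+.0])
for q in ik(D,rot(84.6,90,False),n=8): print('dep',q.round(2))
E
```

```text
27 39 77 32
slot<75 [ 588.3 -220.2] [74.4 45.7] 84.01
slot<85 [ 590.7 -218.7] [56.2 75.7] 0.69
slot<95 [ 590.4 -218.7] [56.1 76.1] 1.1
slot<105 [ 590.4 -218.7] [56.1 76.1] 1.1
bar [0.44505296 0.12289947 0.116     ]
rot [-2.100e-03  3.348e-01  3.000e-04] rows 7.0
shift [-0.5148 -0.0095  0.5565] rows 3.8
shift [0.   0.   0.28] rows 1.4
[ 0.62  0.24 -0.54 -0.   -0.79 -0.81]
dep [-0.1   0.42 -0.04 -0.   -1.11  0.01]
```

play_rows(translation=[[0,0,0],[0,0,0],[0,0,0],[0,0,0],[0,0,0],[0,0,0],[0,0,0],[0,0,0],[0,0,0]], rotation=[[-0.002,0.0418,0],[0,0.0418,0],[0,0.0418,0],[0,0.0418,0],[0,0.0418,0],[0,0.0418,0],[0,0.0418,0],[0,0.0418,0],[0,0,0]])

```text
t: 23.1
eef_pos: [0.4192, -0.0017, 0.3811]
ee_rot: [-0.002, -0.641, 0.767, -0.001]
contact_force: [-0.4, 0.1, -1.7]
width: 0.0868
grip_force: 0.0
```

play_rows(translation=[[-0.103,-0.002,0.11],[-0.103,-0.002,0.11],[-0.103,-0.002,0.11],[-0.103,-0.002,0.11],[-0.103,-0.002,0.11],[0,0,0],[0,0,0]], rotation=[[0,0,0],[0,0,0],[0,0,0],[0,0,0],[0,0,0],[0,0,0],[0,0,0]])

```text
t: 23.8
eef_pos: [0.4459, 0.1228, 0.2452]
ee_rot: [0.0, -0.639, 0.769, -0.0]
contact_force: [0.2, 0.4, 0.8]
width: 0.087
grip_force: 0.0
```

```bash
python3 - <<'E'
from h import *
p,R,o=cur(); print(p,R.as_matrix().round(3).tolist(),o['qpos'].round(2))
plan([((.445,.123,.174),(79.3,90,False))])
E
```

```text
[0.44594631 0.12279235 0.24515688] [[-0.183, -0.983, 0.001], [-0.983, 0.183, -0.0], [0.0, -0.001, -1.0]] [ 0.62  0.15 -0.45  0.   -0.97 -0.81]
rot [-0.0003 -0.0001  0.001 ] rows 0.0
shift [-1.000e-04  3.900e-03  2.846e-01] rows 1.4
```

play_rows(translation=[[0,0.004,0.05],[0,0,0.05],[0,0,0.05],[0,0,0.05],[0,0,0.05],[0,0,0.034],[0,0,0],[0,0,0]], rotation=[[0,0,0],[0,0,0],[0,0,0],[0,0,0],[0,0,0],[0,0,0],[0,0,0],[0,0,0]])

```text
t: 24.6
eef_pos: [0.4459, 0.1234, 0.1761]
ee_rot: [0.002, -0.639, 0.769, -0.001]
contact_force: [-0.5, -0.1, 0.2]
width: 0.0872
grip_force: 0.0
```

play_rows(translation=[[0,0,0],[0,0,0],[0,0,0],[0,0,0],[0,0,0],[0,0,0],[0,0,0],[0,0,0],[0,0,0],[0,0,0],[0,0,0],[0,0,0]], rotation=[[0,0,0],[0,0,0],[0,0,0],[0,0,0],[0,0,0],[0,0,0],[0,0,0],[0,0,0],[0,0,0],[0,0,0],[0,0,0],[0,0,0]], jaw=1)

```text
t: 25.8
eef_pos: [0.4455, 0.1237, 0.1754]
ee_rot: [0.002, -0.639, 0.769, -0.001]
contact_force: [-0.3, -0.1, -0.3]
width: 0.0066
grip_force: 30.0
```

play_rows(translation=[[0,0,0],[0,0,0],[0,0,-0.05],[0,0,-0.08],[0,0,-0.12],[0,0,-0.12],[0,0,-0.12],[0,0,-0.12],[0,0,-0.12],[0,0,-0.05],[0,0,0]], rotation=[[0,0,0],[0,0,0],[0,0,0],[0,0,0],[0,0,0],[0,0,0],[0,0,0],[0,0,0],[0,0,0],[0,0,0],[0,0,0]])

```text
t: 26.9
eef_pos: [0.4447, 0.1237, 0.3716]
ee_rot: [0.003, -0.639, 0.769, -0.001]
contact_force: [0.4, 0.5, -3.7]
width: 0.0072
grip_force: 30.0
```

```bash
python3 - <<'E'
from h import *
p,R,o=cur(); print(p,o['contact_force'],o['width'],o['grip_force'],o['t'])
plan([(None,(84.5,90,False)),((.588,-.2207,p[2]),None)])
print(np.array(p)-[0,0,.058])
E
```

```text
[0.44474159 0.12367996 0.37156482] [ 0.44195264  0.51169033 -3.73789232] 0.007227611225113506 29.9988055229187 26.9
rot [-0.0018  0.0012 -0.0278] rows 0.6
shift [ 1.3163 -0.7024 -0.    ] rows 7.5
[0.44474159 0.12367996 0.31356482]
```

play_rows(translation=[[0,0,-0.06],[0,0,-0.06],[0,0,0],[0.06,-0.032,0],[0.1,-0.0534,0],[0.12,-0.064,0],[0.12,-0.064,0],[0.12,-0.064,0],[0.12,-0.064,0],[0.12,-0.064,0],[0.12,-0.064,0],[0.12,-0.064,0]], rotation=[[0,0,0],[0,0,0],[-0.002,0.001,-0.0278],[0,0,0],[0,0,0],[0,0,0],[0,0,0],[0,0,0],[0,0,0],[0,0,0],[0,0,0],[0,0,0]])

```text
t: 28.1
eef_pos: [0.5531, -0.1392, 0.3976]
ee_rot: [-0.003, -0.672, 0.74, 0.003]
contact_force: [0.8, 0.6, -3.5]
width: 0.0069
grip_force: 30.0
```

play_rows(translation=[[0.1,-0.0534,0],[0.08,-0.043,0],[0.06,-0.032,0],[0.04,-0.021,0],[0.02,-0.011,0],[0,0,0],[0,0,0],[0,0,0]], rotation=[[0,0,0],[0,0,0],[0,0,0],[0,0,0],[0,0,0],[0,0,0],[0,0,0],[0,0,0]])

```text
t: 28.9
eef_pos: [0.5859, -0.2158, 0.4009]
ee_rot: [-0.001, -0.673, 0.74, 0.0]
contact_force: [-0.2, 0.3, -4.0]
width: 0.0067
grip_force: 30.0
```

```bash
python3 - <<'E'
from h import *
p,R,o=cur(); print(p,o['contact_force'],o['width'],o['t'])
plan([((.588,-.2207,p[2]),(84.5,90,False)),((.588,-.2207,.32),None)])
E
```

```text
[ 0.58588773 -0.21581642  0.40088276] [-0.22600369  0.25936631 -3.9566978 ] 0.00668819769231592 28.9
rot [ 0.0007 -0.0004  0.0004] rows 0.0
shift [ 0.0186 -0.0103 -0.    ] rows 0.1
shift [ 0.     -0.      0.3235] rows 1.6
```

play_rows(translation=[[0.0186,-0.0103,0],[0,0,0.035],[0,0,0.035],[0,0,0.035],[0,0,0.035],[0,0,0],[0,0,0],[0,0,0]], rotation=[[0,0,0],[0,0,0],[0,0,0],[0,0,0],[0,0,0],[0,0,0],[0,0,0],[0,0,0]])

```text
t: 29.7
eef_pos: [0.5883, -0.2217, 0.3661]
ee_rot: [-0.001, -0.672, 0.74, -0.0]
contact_force: [0.1, 0.1, -2.8]
width: 0.0069
grip_force: 30.0
```

```bash
python3 - <<'E'
from h import *
p,R,o=cur(); print(p,R.as_matrix().round(3).tolist(),o['contact_force'],o['width'],o['t'])
s=cap('side','s9'); a=np.radians(-5.5); sx=np.array([np.cos(a),np.sin(a),0]); sy=np.array([-sx[1],sx[0],0])
C=np.array([.588,-.2207,.184]); q=proj(s,[C+i*.021*sx+j*.035*sy for i,j in((-1,-1),(1,-1),(1,1),(-1,1))]+[C+i*.065*sx+j*.065*sy-[0,0,.004] for i,j in((-1,-1),(1,-1),(1,1),(-1,1))])
u=q.mean(0).astype(int); k=9; x0,y0=u[0]-32,u[1]-40
im=cv2.resize(s['frame'][y0:y0+64,x0:x0+64],(576,576),interpolation=cv2.INTER_CUBIC)[:,:,::-1]
im=cv2.convertScaleAbs(255*(im/255.)**.6)
for w in (q[:4],q[4:]): cv2.polylines(im,[(((w-[x0,y0])+.5)*k).astype(int)],True,(0,0,255),1)
b=p-[0,0,.1754]; w=proj(s,[b+i*.015*sx+j*.029*sy+[0,0,h] for i,j,h in((-1,-1,0),(1,-1,0),(1,1,0),(-1,1,0),(-1,1,.068),(1,1,.068))]); cv2.polylines(im,[(((w-[x0,y0])+.5)*k).astype(int)],True,(0,255,0),1)
cv2.imwrite('pics/slot.png',im)
E
```

```text
[ 0.58831818 -0.22167284  0.36608698] [[-0.096, -0.995, -0.002], [-0.995, 0.096, -0.002], [0.002, 0.001, -1.0]] [ 0.09345851  0.12579701 -2.80395942] 0.006919681562117985 29.7
```

View pics/slot.png

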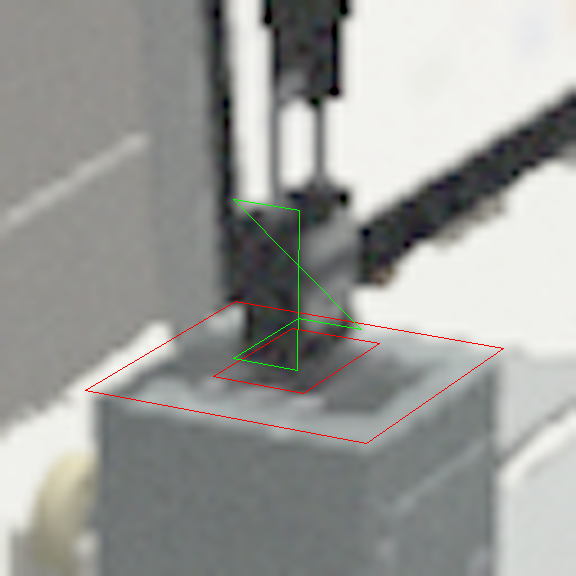

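The side view shows the safe centred over the slot, its bottom near (300,378) and the slot outline around (296,362). The lower left edge near (247,365) may lean a little, so I'll check it in numbers.

```bash
python3 - <<'E'
import cv2,numpy as np
from h import *
g=cv2.cvtColor(cv2.imread('pics/s9.png'),cv2.COLOR_BGR2GRAY)
s=cap('side'); a=np.radians(-5.5); sx=np.array([np.cos(a),np.sin(a),0]); sy=np.array([-sx[1],sx[0],0])
C=np.array([.588,-.2207,.184]); q=proj(s,[C+i*.021*sx+j*.035*sy for i,j in((-1,-1),(1,-1),(1,1),(-1,1))]+[C+i*.065*sx+j*.065*sy-[0,0,.004] for i,j in((-1,-1),(1,-1),(1,1),(-1,1))])
u=q.mean(0).astype(int); x0,y0=u[0]-32,u[1]-40; print(x0,y0)
b=cur()[0]-[0,0,.1754]
w=proj(s,[b+i*.015*sx+j*.029*sy+[0,0,h] for h in(0,.068) for i,j in((-1,-1),(1,-1),(1,1),(-1,1))])-[x0,y0]; print(w.round(1).tolist())
for y in range(19,46): print(y,' '.join('%3d'%v for v in g[y0+y,x0+18:x0+46]))
E
```

```text
221 111
[[39.6, 36.1], [32.7, 34.9], [25.5, 39.3], [32.6, 40.6], [39.9, 18.8], [32.8, 17.7], [25.5, 21.7], [32.7, 22.9]]
19  92  91  94  93  86  68  32  11  96 193 230 191  80 177 229 209 130  72 131 209 232 232 233 232 232 233 233 232
20  90  94  94  89  85  70  33  12  95 194 230 192  80 126 159 122  45  58  61 123 167 209 231 232 232 232 228 205
21  93  93  93  88  93  80  28  14  94 192 230 191  81  66  23  24  27  30  33  27  40 181 233 233 230 213 161 119
22  95  93  90  89  98  85  26  27  94 144 160 132  78  63  32  15  18  19  23  26  25 180 232 219 183 133  55  19
23  90  91  90  93 101  83  32  10  66  70  33  59  64  52  37  19  22  23  25  73  94 178 207 148  87  42  23  18
24  94  90  89  95  99  82  27  21  27  22  21  36  42  29  27  13  21  16  39  84 103 127 124  50  21  27  16  15
25  94  92  94  90  96  86  45  16  29  15  20  28  26  16  17  16  37  56  76  96  99  76  12  22  26  15  20  13
26  93  92  90  90  97  85  47  17  17  24  25  27  19  18  22  35  63  82  95 100  97  70  13  23  21  18  19  12
27  88  91  92  91  97  83  38  18  14  28  21  11  18  19 
[... 1425 characters left out ...]
07 130 144
40  69  63  67  65  66  68  67  65  61  48  41  33  24  18  28  31  39  37  48  49  57  63  77  85  81  81  98 113
41  66  65  66  66  69  71  71  73  67  59  42  36  36  31  25  36  36  45  43  49  60  68  71  74  75  81  84  86
42 110 106  93  73  92 115 104  68  61  48  47  34  41  37  40  33  38  38  48  65  71  72  68  65  66  71  73  73
43 127 128 123 105 106 108  96  81  89 104 105 101  91  69  46  40  44  55  72  72  70  68  65  63  64  64  91 110
44 133 134 144 132 116 112 109 114 112 117 111  97  94  92 110 126 121 107  69  68  65  66  66  68  65  89 118 127
45 112 125 143 147 142 141 136 134 123 120 115 110 111 116 120 115 110  91  66  66  67  66  66  65  91 116 130 129
```

The safe is upright (edges vertical at columns 26.5 and 38.5) and centred to within 1–2 mm, so I'll lower it into the slot.

play_rows(translation=[[-0.004,0.003,0.01],[0,0,0.015],[0,0,0.015],[0,0,0.015],[0,0,0.015],[0,0,0.015],[0,0,0.015],[0,0,0]], rotation=[[0,0,0],[0,0,0],[0,0,0],[0,0,0],[0,0,0],[0,0,0],[0,0,0],[0,0,0]])

```text
t: 30.6
eef_pos: [0.5871, -0.2205, 0.3398]
ee_rot: [-0.002, -0.672, 0.74, 0.001]
contact_force: [-0.4, 0.1, -2.7]
width: 0.007
grip_force: 30.0
```

play_rows(translation=[[0,0,0.03],[0,0,0.03],[0,0,0.03],[0,0,0.03],[0,0,0.03],[0,0,0]], rotation=[[0,0,0],[0,0,0],[0,0,0],[0,0,0],[0,0,0],[0,0,0]])

```text
t: 31.2
eef_pos: [0.5866, -0.2204, 0.301]
ee_rot: [-0.002, -0.672, 0.74, 0.002]
contact_force: [0.1, -0.6, -2.9]
width: 0.0073
grip_force: 30.0
```

play_rows(translation=[[0,0,0.03],[0,0,0.03],[0,0,0.03],[0,0,0.03],[0,0,0.03],[0,0,0.02],[0,0,0]], rotation=[[0,0,0],[0,0,0],[0,0,0],[0,0,0],[0,0,0],[0,0,0],[0,0,0]])

```text
t: 31.9
eef_pos: [0.5867, -0.2205, 0.2593]
ee_rot: [-0.002, -0.672, 0.74, 0.001]
contact_force: [-0.6, 0.7, -3.4]
width: 0.0068
grip_force: 30.0
```

play_rows(translation=[[0,0,0],[0,0,0],[0,0,0],[0,0,0],[0,0,0],[0,0,0],[0,0,0],[0,0,0],[0,0,0],[0,0,0]], rotation=[[0,0,0],[0,0,0],[0,0,0],[0,0,0],[0,0,0],[0,0,0],[0,0,0],[0,0,0],[0,0,0],[0,0,0]], jaw=0)

```text
t: 32.9
eef_pos: [0.5872, -0.2206, 0.2605]
ee_rot: [-0.001, -0.672, 0.74, 0.0]
contact_force: [1.2, 0.1, 0.1]
width: 0.0787
grip_force: 0.0
```

play_rows(translation=[[0,0,-0.1],[0,0,-0.15],[0,0,-0.15],[0,0,-0.1],[0.14,0.14,0],[0.14,0.14,0],[0.14,0.14,0],[0.14,0.14,0],[0.14,0.14,0],[0,0,0],[0,0,0]], rotation=[[0,0,0],[0,0,0],[0,0,0],[0,0,0],[0,0,0],[0,0,0],[0,0,0],[0,0,0],[0,0,0],[0,0,0],[0,0,0]])

```text
t: 34.0
eef_pos: [0.3956, -0.3786, 0.3865]
ee_rot: [-0.001, -0.672, 0.741, 0.0]
contact_force: [-0.5, 0.8, 0.6]
width: 0.0871
grip_force: 0.0
```

```bash
python3 - <<'E'
from h import *
p,R,o=cur(); print(p,o['contact_force'],o['width'],o['t'])
old=cv2.imread('pics/top0.png')[:,:,::-1]; new=cap('top','tend')['frame']; s=cap('side','send')['frame']; so=cv2.imread('pics/side0.png')[:,:,::-1]
gt=lambda a:cv2.cvtColor(np.ascontiguousarray(a),cv2.COLOR_RGB2GRAY).astype(int)
print('slot top view'); A=gt(old)[150:170:2,312:346:2];B=gt(new)[150:170:2,312:346:2]
for r,t in zip(A,B): print(r,t)
d=(abs(gt(old)-gt(new))>25).astype(np.uint8); n,l,st,c=cv2.connectedComponentsWithStats(d); print('top diffs',[(st[i][:5].tolist()) for i in range(1,n) if st[i][4]>8])
d=(abs(gt(so)-gt(s))>25).astype(np.uint8); n,l,st,c=cv2.connectedComponentsWithStats(d); print('side diffs',[(st[i][:5].tolist()) for i in range(1,n) if st[i][4]>8])
for nme,i,r in(('top',new,(130,200,180,240)),('side',s,(140,265,170,225))):
    h=cv2.cvtColor(i,cv2.COLOR_RGB2HSV);mk=cv2.inRange(h,(12,110,60),(32,255,255));w=np.zeros_like(mk);w[r[0]:r[1],r[2]:r[3]]=255
    q=np.argwhere(mk&w)[:,::-1];print('keeper',nme,len(q),q.mean(0),q.min(0),q.max(0))
E
```

```text
[ 0.39564259 -0.37857937  0.38654401] [-0.53571204  0.79791417  0.56118801] 0.08708959294497072 34.0
slot top view
[77 79 75 89 84 74 73 76 82 79 79 76 79 78 75 77 75] [78 82 77 89 84 71 49 44 65 78 77 76 75 80 77 76 79]
[ 71  70  70  85  64  70  71  99 103  94  90  87  88  85  68  68  75] [68 72 64 87 68 51 38 51 48 58 56 89 86 86 71 69 77]
[75 75 68 69 30 31 34 30 34 36 45 55 64 65 65 78 79] [76 79 71 66 22 19 14 13 21 14 23 44 63 64 66 78 80]
[77 75 83 64 36 28 35 34 34 36 29 34 32 36 44 81 77] [80 82 83 40 15 14 14 11 17 13 13 19 11 20 41 80 78]
[80 75 91 70 33 32 34 33 32 35 30 32 29 31 61 78 76] [81 75 66 34 17 15 12 16 14 12 10 14 14 12 31 51 70]
[82 77 84 60 34 36 33 32 38 37 30 32 27 32 72 85 76] [82 75 46 32 16 17 16 18 15 15 15 19 13 11 33 42 41]
[79 72 77 51 34 35 35 34 33 35 31 37 36 34 74 84 77] [80 51 35 22 18 20 17 14 19 17 17 13 17 19 39 42 40]
[70 78 86 43 33 29 34 35 32 30 35 35 33 33 79 78 80] [71 43 43 21 13 12 16 14 13 19 14 13 17 11 40 35 16]
[77 80 99 99 89 81 81 80 56 44 36 34 37 36 81 75 81] [77 41 43 49 42 38 41 38 29 26 22 20 19 11 37 15 12]
[75 79 77 71 7
[... 1141 characters left out ...]
 31, 6, 3, 9], [300, 36, 35, 25, 391], [308, 43, 7, 20, 55], [336, 54, 9, 10, 38], [291, 63, 56, 52, 1178], [360, 136, 6, 17, 60], [246, 148, 30, 11, 189], [276, 163, 70, 21, 728], [262, 181, 76, 76, 1848], [310, 181, 6, 5, 18], [333, 186, 5, 4, 12], [436, 189, 18, 39, 258], [215, 208, 4, 5, 13], [207, 208, 24, 48, 630], [322, 226, 7, 13, 26], [403, 239, 8, 4, 26], [355, 247, 25, 26, 321], [225, 253, 7, 5, 16], [375, 255, 9, 6, 25], [219, 260, 6, 3, 9], [390, 262, 18, 11, 121], [441, 263, 8, 6, 17], [351, 270, 48, 16, 348], [407, 278, 18, 12, 93], [402, 282, 6, 3, 10]]
keeper top 23 [197.43478261 171.60869565] [196 168] [199 175]
keeper side 31 [213.61290323 199.61290323] [209 194] [217 208]
```

Keeper is back to its original position. The slot lies in the arm's shadow, so I'll move clear to confirm the flap.

play_rows(translation=[[0.15,0.03,0],[0.15,0.03,0],[0.15,0.03,0],[0.15,0.03,0],[0.15,0.03,0],[0,0,0],[0,0,0]], rotation=[[0,0,0],[0,0,0],[0,0,0],[0,0,0],[0,0,0],[0,0,0],[0,0,0]])

```text
t: 34.8
eef_pos: [0.3424, -0.5609, 0.3853]
ee_rot: [-0.001, -0.673, 0.74, 0.001]
contact_force: [0.1, -0.8, 0.1]
width: 0.087
grip_force: 0.0
```

```bash
python3 - <<'E'
from h import *
p,R,o=cur(); print(p,o['t'],abs(o['joint_vel']).max())
gt=lambda a:cv2.cvtColor(np.ascontiguousarray(a),cv2.COLOR_RGB2GRAY).astype(int)
old=cv2.imread('pics/top0.png')[:,:,::-1]; new=cap('top')['frame']
for r,t in zip(gt(old)[150:170:2,312:346:2],gt(new)[150:170:2,312:346:2]): print(r,t)
so=cv2.imread('pics/side0.png')[:,:,::-1]; s=cap('side')['frame']
print(gt(so)[148:157,244:270:2]);print(gt(s)[148:157,244:270:2])
E
```

```text
[ 0.34235617 -0.56093589  0.38525003] 34.8 0.03156522502688844
[77 79 75 89 84 74 73 76 82 79 79 76 79 78 75 77 75] [76 78 73 89 82 75 67 71 81 74 75 79 79 74 76 77 73]
[ 71  70  70  85  64  70  71  99 103  94  90  87  88  85  68  68  75] [73 75 64 87 64 67 73 94 98 97 90 85 87 85 72 67 74]
[75 75 68 69 30 31 34 30 34 36 45 55 64 65 65 78 79] [77 76 72 67 36 33 34 30 34 38 48 52 57 69 64 80 77]
[77 75 83 64 36 28 35 34 34 36 29 34 32 36 44 81 77] [77 79 83 72 32 35 29 31 30 29 33 26 31 34 43 78 77]
[80 75 91 70 33 32 34 33 32 35 30 32 29 31 61 78 76] [82 73 88 66 31 35 34 30 35 30 36 31 33 31 59 80 75]
[82 77 84 60 34 36 33 32 38 37 30 32 27 32 72 85 76] [79 76 84 61 35 35 31 34 32 35 33 31 32 28 72 82 78]
[79 72 77 51 34 35 35 34 33 35 31 37 36 34 74 84 77] [77 79 78 46 34 32 36 32 36 35 36 35 32 29 76 84 80]
[70 78 86 43 33 29 34 35 32 30 35 35 33 33 79 78 80] [71 75 80 45 35 32 37 35 34 31 32 30 34 35 73 81 77]
[77 80 99 99 89 81 81 80 56 44 36 34 37 36 81 75 81] [ 74  81 101  99  87  79  80  80  54  44  39  38  35  36  82  72  77]
[75 79 77 71 73 77 89 81 82 85 88 96 96 79 90 73 
[... 348 characters left out ...]
3  77  76  79 132 118 140 142 146 145]
 [112 101 117 129 104  85 127 144 126 147 142 145 147]
 [127 125 128 108 108 143 142 138 145 145 147 146 149]
 [147 143 138 124 132 123 121 142 144 144 145 150 127]]
[[145 143 144 145 155 116 119 153 160 157 154 150 197]
 [143 143 147 164 110  68  85 117 117 127 148 145 154]
 [143 133 163 127  67  72  68  59  68 136 136 142 140]
 [147 148 143  72  68  75  72  69  89 142 121 142 143]
 [155 140 101  68  77  77  72  93 140 130 135 143 143]
 [153 125  81  76  76  78  77 132 118 137 143 144 146]
 [112 101 117 126 102  81 126 146 124 144 146 145 143]
 [124 123 127 108 107 145 141 136 143 146 145 147 148]
 [144 143 136 123 129 125 125 139 144 145 145 148 125]]
```

The slot looks the same as at the start in both views: the flap is shut and the safe is inside.

```bash
python3 -c "
from station import arm; print(arm.hand_in())"
```

```text
the job is handed in; nothing more can be done
None
```

I took the safe off the hook, stood it on the desk, picked it up again by its shackle and dropped it into the deposit box; the keeper and flap are closed, and the job is handed in at about 35 s. The safe itself can't be seen inside the box, and I didn't measure the bystander items one by one, but the arm stayed clear of them.

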